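Drop in the sweet, turn the sweets carousel to the front and hold it

ROBOT

A 6-joint arm with a two-finger parallel gripper is mounted at the origin on the work surface. World frame = base frame: x ahead of the robot, y to its left, z up, the work surface at z = 0. Lengths are in m, angles in rad, forces in N, time in s.
With the tool pointing down it reaches from about 0.3 to 1 m from the base axis. Payload 5.1 kg.
Tool frame: the origin (TCP) lies between the finger pads; the fingertips stand 25 mm ahead of it and the grasp point (between the pads) lies 6 mm ahead of it; z points along the fingers, y is the direction in which the jaws open and shut (so a half turn about z gives the same grasp; the last joint's range is limited). The gripper opens to 95 mm and grips with 3 to 60 N. Pads are 20 mm wide; open, the fingers measure 119 mm over their backs; the gripper's body (75 mm by 180 mm) begins 59 mm behind the grasp point.
Start: joints at [1.055, 0.124, 1.65, -0, 1.367, -0.083], TCP at [0.273, 0.59, 0.24] pointing down, gripper open.
Joint ranges: [-2.61, 2.61], [-1.02, 2.33], [0.03, 2.71], [-1.35, 4.49], [0.32, 2.68], [-2.91, 2.91]. Speed limits (rad/s): [2.57, 2.57, 3.14, 3.14, 3.14, 3.14].

INTERFACE

Orientations are given as a rotation vector (axis times angle).
In Python, from plant import ctrl gives the robot as it stands.
- The arm moves only by the shell command python3 -m crank 'ROWS' [OPENING] [FORCE]. ROWS is JSON, a list of rows, each a list of 6 numbers: the shift along the tool's x, y, z in mm, then the turn, a rotation vector about the tool's x, y, z in degrees. In form: [[dx, dy, dz, rx, ry, rz], ...]. A call has 1 to 8 rows; each row is the pose to reach, as a shift and turn from the pose commanded when the call began, along the tool's axes at that moment; what a row does not reach only later rows make up. A row lasts 1/12 s, in which the tool goes at most 41.7 mm and 7.16 degrees, less where a joint would pass 70% of its speed; a pose out of reach is approached as far as the arm can. A call with a gripper value outside its range is refused whole. OPENING is the opening, from 0 (shut) to 1 (fully open), set as the call begins (- or left out, the last holds). The fingers move at their own pace and stop on an object; FORCE is the grip in N (left out, the last holds). Time passes only in rows, so rows that repeat a pose let the fingers close. It gives the time, the measured TCP pose, the force and the opening at its end, in the units of the state.
- ctrl.observe(): the state, without advancing time (a new reading comes with each control period).
- ctrl.capture(name): name is "side" or "top" or "wrist"; returns a dict with "img" (384x512x3 uint8, red, green, blue), "z_map" (384x512 float32, m along the optical axis (not along the pixel's ray), 0 where there is no reading), "camera_matrix" (3x3 intrinsics, pixels), "R" (3x3) and "t" (3): a world point X has camera coordinates R X + t. Camera axes: x right, y down, z forward; pixel columns grow to the right and rows downward; lengths in m; the calibration is good to about 2 mm. A picture is of the moment at which its call begins.
- ctrl.job_done(): hands the job in, once; it reports no verdict.
Trained networks look in a picture, given as the dict that the camera call returned (one of the last four; its "shot" number tells which), for a name from the list of things; names that differ only in an ending like _2 or _b are one class to them, and where a whole thing is asked for, a point or a joint stands for the part that bears it (a point fixed in the world has none). Each returns a list of dicts, best first, with "conf" (0 to 1); they miss things now and then, are a little off and sometimes report something else, mostly with a low value. They report only what shows in the picture. A call takes as long as a camera call. They do not tell look-alikes from the thing itself.
- ctrl.boxes_of(picture, query): "extent" ([left, top, right, bottom] in pixels, round what is visible of it).
- ctrl.outline_of(picture, query): "region" (384x512 bool, what is visible of it) and "extent" ([left, top, right, bottom] in pixels, round what is visible of it).
The state is a dict: "time": time; "q": joint angles; "joint_vel": joint speeds; "effort": joint torques, N m; "ee_pos": TCP position; "tcp_rot": TCP orientation; "contact_force": force on the tool from outside, world axes, zero at the start; "wrist_torque": the same for the moment, N m; "gripper_width": finger opening in m.
Only numpy, scipy, OpenCV 4.12 (cv2) and the standard library are available. Lean on these libraries where they do the work, as an engineer would, in place of code of your own. Each camera call takes 0.05 s, during which the arm holds its last target. There are 200 camera calls.

TASK

Pick the round sweet off the oval tray and lower it gently, not dropping it, into the deep round jar with the lug on its rim on the carousel, and let go of it. Then turn the carousel until that jar faces front, squarely over the tongue that sticks out of the carousel's foot, and hold the carousel still there: finish with one of its upright pegs still gripped between the fingers. Leave the tumbler and the two spoons where they are.

Things in the scene. Friction and masses are not known exactly. Their poses are not given: they have to be found in the camera images.
- plinth: fixed wooden foot of the carousel, 180 mm diameter, 25 mm high, with a tongue 24 mm wide and 14 mm high that sticks out to 185 mm from the axis and marks the front. Origin on the carousel's vertical turning axis, at the sideboard top (z = 0); its -x axis points along the tongue to the front, roughly towards the robot (yaw within 0.4 rad); z up. It may stand to the left or the right of the tray.
- carousel (a joint): angle (rad) of the carousel disc about the foot's vertical axis, counter-clockwise from above positive; 0 (or any whole turn, 6.283) when the jar with the lug is exactly at the front over the tongue. It turns freely both ways without stops, takes about 0.1 N m, and stays where it is left.
- disc_top (a point): centre of the carousel disc's top face (z = 0.040), turning with it; wooden disc, 290 mm diameter. Three turquoise ceramic vessels are fixed on it 120 degrees apart: the deep round open jar with a lug, a square open caddy (78 mm, 62 mm tall) and a round lidded box with a knob. No vessel rises above z = 0.110, but lug and knob to z = 0.125.
- jar_floor (a point): centre of the inner floor of the deep jar, the only round open vessel on the carousel, with a lug 26 mm wide outward on its rim. Jar: inner diameter 100 mm, outer 108 mm, wall 4 mm; inner floor at z = 0.046, rim at z = 0.110 (64 mm deep); its centre is 80 mm from the carousel's axis. Moves with the carousel; its x axis points from the jar to the carousel's axis.
- peg_a (a point): round upright wooden finger peg, 16 mm diameter, 50 mm tall, fixed on the carousel disc 125 mm from its axis; this point is the centre of its foot on the disc's top face (world z = 0.040), so its top is at z = 0.090. Seen from above it lies 60 degrees counter-clockwise from the lugged jar. No vessel stands within 45 mm of it.
- peg_b (a point): round upright wooden finger peg, 16 mm diameter, 50 mm tall, fixed on the carousel disc 125 mm from its axis; this point is the centre of its foot on the disc's top face (world z = 0.040), so its top is at z = 0.090. Seen from above it lies 60 degrees clockwise from the lugged jar. No vessel stands within 45 mm of it.
- peg_c (a point): round upright wooden finger peg, 16 mm diameter, 50 mm tall, fixed on the carousel disc 125 mm from its axis; this point is the centre of its foot on the disc's top face (world z = 0.040), so its top is at z = 0.090. Seen from above it lies opposite the lugged jar. No vessel stands within 45 mm of it.
- tray: fixed oval aluminium tray, 220 mm (its x) by 140 mm, floor 4 mm thick, rim 10 mm high; origin at the centre of its underside, z up. In its middle a ring nest, 38 mm outer diameter, up to z = 0.010, in which the sweet sits.
- sweet: the round sweet, a hard smooth caramel-brown ball, 44 mm diameter, about 60 g; its origin turns as it rolls (use sweet_center).
- sweet_center (a point): centre of the round sweet; at the start it is about z = 0.028, over the middle of the tray.
- tumbler: clear glass tumbler, 72 mm diameter, 100 mm tall, loose, beyond the carousel and tray; origin at the centre of its underside. Leave alone.
- spoon_a: wooden spoon, 200 mm long, lying loose beyond the work on the left; origin on the underside at about its middle. Leave alone.
- spoon_b: wooden spoon like the other, lying loose on the right. Leave alone.
Things that resemble listed ones, but are neither listed nor needed, are in the scene too. Several things have the shape of the sweet; the one meant has the colours described above.

How it is judged:
On the way, in this order (a step that is already met when the one before it is completed fails the run):
1. the sweet lies in the lugged jar, let go (horizontal distance between sweet_center and jar_floor below 0.034 m and z of sweet_center in the frame of jar_floor between 0.01 and 0.035 m and contact force between the fingers and sweet below 0.05 N), for 0.2 s.
2. the lugged jar faces front with the sweet in it (y of jar_floor in the frame of plinth between -0.0105 and 0.0105 m and x of jar_floor in the frame of plinth below -0.05 m and horizontal distance between sweet_center and jar_floor below 0.034 m and z of sweet_center in the frame of jar_floor between 0.01 and 0.035 m), for 0.2 s.
At the end, for the whole second after the job is handed in: The sweet lies untouched in the lugged jar; the jar's centre is within 10.5 mm (7.5 degrees) of the tongue's line, on the tongue's side; the carousel turns at under 0.08 rad/s; the fingers grip a peg with over 1 N, the peg within 16 mm of the grasp point seen from above (all of step 2 and contact force between the fingers and sweet below 0.05 N and velocity of joint carousel between -0.08 and 0.08 rad/s and ((contact force between the fingers and plinth above 1 N and horizontal distance between the grasp point and peg_a below 0.016 m) or (contact force between the fingers and plinth above 1 N and horizontal distance between the grasp point and peg_b below 0.016 m) or (contact force between the fingers and plinth above 1 N and horizontal distance between the grasp point and peg_c below 0.016 m))); the arm keeps its last pose, push and grip.
It fails at once if the sweet is dropped into the jar (falls free at over 0.75 m/s, some 30 mm) (horizontal distance between sweet_center and jar_floor below 0.05 m and z of sweet_center in the frame of jar_floor below 0.08 m and linear speed of sweet above 0.75 m/s and contact force between the fingers and sweet below 0.05 N).
It fails at once if the sweet is pressed or knocked on the carousel's vessels with over 25 N (contact force between sweet and plinth above 25 N).
It fails at once if the tumbler is moved over 25 mm (distance of tumbler from where it was at the start of the episode above 0.025 m).
It fails at once if the left spoon is moved over 25 mm (distance of spoon_a from where it was at the start of the episode above 0.025 m).
It fails at once if the right spoon is moved over 25 mm (distance of spoon_b from where it was at the start of the episode above 0.025 m).
It also fails if it takes over 72 s, if anything falls off the work surface, if the arm or the gripper's body presses on something with over 40 N, if the wrist force passes 120 N, or if a joint passes its speed limit or range.

## Working session

There is one attempt and no reset: what is moved stays moved. The work goes in short steps, Python scripts to look and compute and a shell command to move; the robot and the scene stay as the last step left them, time stands still between calls to the robot, and variables do not carry over. Pictures are saved under pics/ and viewed, about 8 in all and at most 12, crops included, and the job is handed in when it is done.

```bash
mkdir -p pics; ls
cat > h.py <<'E'
import numpy as np, cv2
from scipy.spatial.transform import Rotation as Ro
from plant import ctrl
def cloud(p):
    z=p["z_map"];K=p["camera_matrix"];v,u=np.indices(z.shape)
    c=np.stack([(u-K[0,2])/K[0,0]*z,(v-K[1,2])/K[1,1]*z,z],-1)
    X=(c-p["t"])@p["R"]; X[z<=0]=np.nan
    return X
def save(p,n): cv2.imwrite("pics/"+n+".png",p["img"][:,:,::-1])
def rel(target):
    s=ctrl.observe(); R=Ro.from_rotvec(s["tcp_rot"]).as_matrix()
    return R.T@(np.array(target)-s["ee_pos"])*1000
E
python3 - <<'E'
from h import *
import pickle
s=ctrl.observe(); print(s["time"],s["ee_pos"],s["tcp_rot"]); print(Ro.from_rotvec(s["tcp_rot"]).as_matrix().round(3))
ps={n:ctrl.capture(n) for n in("side","top")}
cv2.imwrite("pics/a.png",np.vstack([ps[n]["img"] for n in ps])[:,:,::-1][:, :])
for n in ps:
    X=cloud(ps[n])
    for q in("sweet","tray","plinth","carousel","jar_floor","peg_a","tumbler","spoon_a"):
        for d in ctrl.outline_of(ps[n],q):
            m=d["region"]; print(n,q,round(d["conf"],2),np.round(d["extent"]),np.nanmedian(X[m],0).round(3))
pickle.dump(ps,open("p0.pkl","wb"))
im=np.hstack([cv2.resize(ps[n]["img"],(400,300)) for n in ps]); 
save(ps["top"],"top"); save(ps["side"],"side")
E
```

```text
pics
0.0 [0.27234964 0.58955994 0.23840913] [-6.74401452e-01 -3.06775248e+00  3.03818327e-03]
[[-0.908  0.419 -0.001]
 [ 0.419  0.908 -0.002]
 [ 0.    -0.002 -1.   ]]
side sweet 0.97 [363. 288. 388. 318.] [0.368 0.197 0.034]
side sweet 0.83 [279. 332. 307. 364.] [0.503 0.279 0.035]
side sweet 0.67 [262. 259. 287. 287.] [0.526 0.15  0.041]
side tray 0.89 [210. 244. 342. 322.] [0.527 0.147 0.002]
side plinth 0.65 [204.  94. 356. 218.] [ 0.532 -0.094  0.049]
side plinth 0.18 [210. 244. 337. 323.] [0.527 0.148 0.002]
side carousel 0.65 [203.  91. 346. 219.] [ 0.534 -0.092  0.051]
side jar_floor 0.62 [205.  89. 342. 220.] [ 0.534 -0.091  0.05 ]
side peg_a 0.83 [204.  91. 346. 218.] [ 0.533 -0.092  0.05 ]
side tumbler 0.77 [125. 168. 167. 230.] [0.768 0.012 0.067]
side tumbler 0.56 [206.  91. 345. 218.] [ 0.534 -0.091  0.051]
side spoon_a 0.72 [131. 135. 216. 161.] [ 0.771 -0.181  0.011]
side spoon_a 0.7 [ 73. 292. 188. 328.] [0.741 0.198 0.011]
top sweet 0.83 [134. 231. 152. 251.] [0.503 0.268 0.037]
top sweet 0.75 [171. 298. 188. 315.] [0.368 0.185 0.037]
top sweet 0.59 [191. 221. 212. 242.] [0.526 0.138 0.043]
top sweet 0.29 [257. 165. 390. 290.] [ 0.528 -0.129  0.042]
top tray 0.71 [170. 188. 240. 280.] [0.524 0.139 0.004]
top plinth 0.73 [256. 164. 390. 307.] [ 0.527 -0.131  0.041]
top carousel 0.76 [258. 165. 391. 291.] [ 0.529 -0.129  0.041]
top jar_floor 0.58 [252. 166. 390. 295.] [ 0.528 -0.129  0.042]
top jar_floor 0.33 [247. 105. 278. 144.] [ 0.787 -0.004  0.058]
top peg_a 0.63 [252. 164. 394. 293.] [ 0.529 -0.129  0.042]
top tumbler 0.67 [250. 103. 276. 146.] [ 0.787 -0.004  0.059]
top spoon_a 0.88 [322. 102. 356. 175.] [ 0.728 -0.194  0.013]
top spoon_a 0.71 [163.  97. 191. 172.] [0.723 0.198 0.013]
```

Run:
```python
import cv2
a=cv2.imread("pics/top.png")[90:330,110:410]; cv2.imwrite("pics/topc.png",cv2.resize(a,None,fx=2.5,fy=2.5,interpolation=cv2.INTER_CUBIC))
```

```text
(no output)
```

View pics/topc.png

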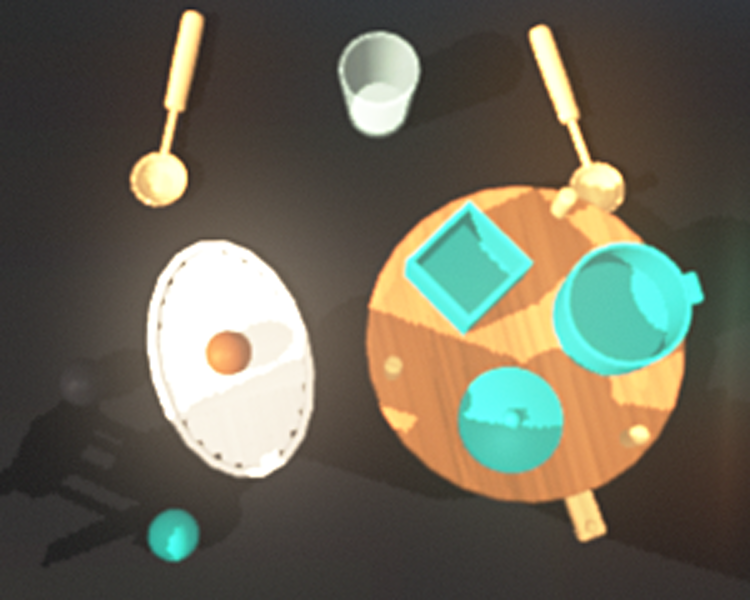

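View pics/side.png

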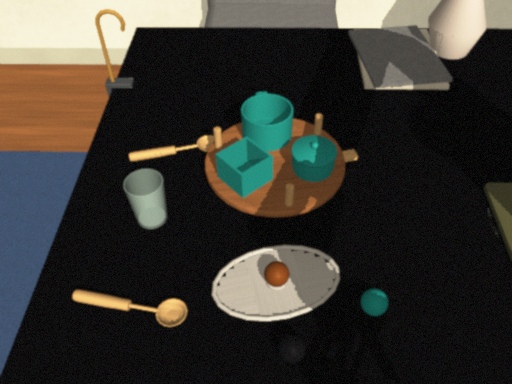

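The brown ball on the tray, top-crop (228,352) / side (277,273), fits caramel-brown. The turquoise ball at (173,535) and the dark one at (80,382) do not. The lugged jar is at crop (625,308) with its lug to the right, and the tongue is at (585,515). Next I fit the geometry.

```bash
cat >> h.py <<'E'
from scipy.optimize import least_squares as LS
def circ(P,r=None,g=None):
    g=P.mean(0) if g is None else g
    if r: return LS(lambda c:np.linalg.norm(P-c,axis=1)-r,g,loss="soft_l1",f_scale=.002).x
    return LS(lambda c:np.linalg.norm(P-c[:-1],axis=1)-c[-1],[*g,.05],loss="soft_l1",f_scale=.002).x
def scene(p,c0=(.53,-.13)):
    X=cloud(p).reshape(-1,3);I=p["img"].reshape(-1,3).astype(int);ok=~np.isnan(X[:,0]);X=X[ok];I=I[ok]
    r=np.hypot(*(X[:,:2]-c0).T);turq=(I[:,1]>I[:,0]+15); wood=I[:,0]>I[:,2]+20
    return X,I,r,turq,wood
E
python3 - <<'E'
from h import *
import pickle
ps=pickle.load(open("p0.pkl","rb"))
for n in("top","side"):
    p=ps[n];X,I,r,turq,wood=scene(p)
    # sweet
    m=wood&(np.hypot(X[:,0]-.526,X[:,1]-.143)<.035)&(X[:,2]>.018)&(I[:,0]>1.5*I[:,2])
    print(n,"sweet",circ(X[m],.022).round(4),m.sum(),"tray z",np.median(X[(np.hypot(X[:,0]-.526,X[:,1]-.143)<.05)&~m][:,2]).round(4))
    top=wood&(abs(X[:,2]-.041)<.006)&(r<.17)
    h=cv2.convexHull((X[top][:,:2]*1e4).astype(np.float32))[:,0]/1e4
    print("disc z",np.median(X[top][:,2]).round(4),"hull circ",circ(h,None,(.53,-.13)).round(4))
    rim=turq&(abs(X[:,2]-.11)<.006)&(r<.17); 
    P=X[rim][:,:2]; print("rim",len(P),circ(P,.052).round(4))
    print("lug",X[turq&(X[:,2]>.118)&(r<.2)].mean(0).round(4), )
    pg=wood&(X[:,2]>.055)&(X[:,2]<.096)&(r<.16)&(r>.09); lab=np.degrees(np.arctan2(X[pg][:,1]+.13,X[pg][:,0]-.53))
    for k in range(-180,180,20):
        s=(lab>=k)&(lab<k+20)
        if s.sum()>3: print("peg",k,s.sum(),X[pg][s].mean(0).round(4))
    t=wood&(X[:,2]<.022)&(X[:,2]>.006)&(r<.2)&(r>.14)&(X[:,0]<.45); print("tongue",t.sum(),X[t].mean(0).round(4),X[t].min(0).round(3),X[t].max(0).round(3))
    print("vessel pts zmax", X[turq&(r<.16)][:,2].max())
E
```

```text
top sweet [0.5282 0.1405 0.0273] 246 tray z 0.0039
disc z 0.0396 hull circ [ 0.5323 -0.1306  0.144 ]
rim 460 [ 0.5496 -0.2084]
lug [nan nan nan]
peg -140 72 [ 0.4401 -0.2132  0.0815]
peg -40 5 [ 0.6474 -0.1736  0.0805]
peg -20 62 [ 0.6494 -0.1658  0.0817]
peg 80 10 [ 0.5104 -0.008   0.0888]
peg 100 44 [ 0.5022 -0.009   0.0849]
tongue 199 [ 0.3752 -0.1795  0.0133] [ 0.355 -0.196  0.007] [ 0.396 -0.163  0.019]
vessel pts zmax 0.11335043877351737
side sweet [0.5256 0.1404 0.0258] 499 tray z 0.0022
disc z 0.0381 hull circ [ 0.5307 -0.1288  0.1442]
rim 366 [ 0.5482 -0.2071]
lug [nan nan nan]
peg -160 24 [ 0.4347 -0.2086  0.071 ]
peg -140 91 [ 0.4405 -0.211   0.0756]
peg -20 115 [ 0.6494 -0.1627  0.0747]
peg 80 28 [ 0.5092 -0.0047  0.0729]
peg 100 113 [ 0.5017 -0.0041  0.0764]
tongue 121 [ 0.369  -0.1776  0.012 ] [ 0.352 -0.196  0.006] [ 0.384 -0.165  0.019]
vessel pts zmax 0.11159056702655988<stdin>:14: RuntimeWarning: Mean of empty slice.
  ret = um.true_divide(
```

```bash
python3 -m crank '[[-210,-150,20,0,0,0],[-210,-150,20,0,0,0],[-210,-150,20,0,0,0],[-210,-150,20,0,0,0],[-420,-301,60,0,0,0],[-420,-301,60,0,0,0],[-420,-301,60,0,0,0],[-420,-301,60,0,0,0]]' 0.85 20
python3 - <<'E'
from h import *
print(rel((.527,.1405,.18)))
E
```

```text
time: 1.57
ee_pos: [0.4369, 0.3002, 0.2047]
tcp_rot: [0.674, 3.068, 0.001]
contact_force: [1.0, 0.7, -0.5]
gripper_width: 0.0807
[-148.70767573 -107.27036699   24.71501915]
```

```bash
python3 -m crank '[[-40,-29,7,0,0,0],[-80,-58,14,0,0,0],[-120,-87,20,0,0,0],[-149,-107,25,0,0,0],[-149,-107,25,0,0,0],[-149,-107,25,0,0,0],[-149,-107,25,0,0,0]]'
python3 - <<'E'
from h import *
p=ctrl.capture("wrist"); save(p,"w1"); X,I,r,t,w=scene(p)
print(ctrl.observe()["ee_pos"])
m=w&(np.hypot(X[:,0]-.526,X[:,1]-.141)<.035)&(X[:,2]>.018)&(I[:,0]>1.5*I[:,2])
s=circ(X[m],.022); print(m.sum(),s,rel((s[0],s[1],.036)),rel((.527,.1405,.036)))
E
```

```text
time: 2.15
ee_pos: [0.5269, 0.1415, 0.1794]
tcp_rot: [-0.678, -3.067, -0.0]
contact_force: [-0.2, 0.2, 0.0]
gripper_width: 0.081
[0.52656976 0.14245005 0.17961924]
1578 [0.52012621 0.1441129  0.06474247] [  6.47680641  -1.24188505 143.62200034] [ -1.27877199  -1.6329927  143.61814554]
```

View pics/w1.png

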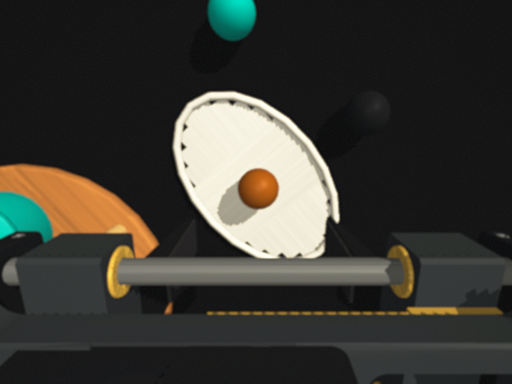

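The wrist view confirms the caramel-brown sweet in the tray nest at (258,188). The turquoise ball (232,12) and the dark ball (368,108) lie off the tray. The sphere fit picked up gripper pixels, so I refit with the outline.

Run:
```python
from h import *
p=ctrl.capture("wrist"); X=cloud(p)
for d in ctrl.outline_of(p,"sweet"):
    P=X[d["region"]]; P=P[~np.isnan(P[:,0])&(P[:,2]>.015)&(P[:,2]<.06)]
    if len(P)>50: s=circ(P,.022,P.mean(0)-[0,0,.012]); print(d["conf"],d["extent"],len(P),s,rel((s[0],s[1],.036)))
```

```text
0.96 [208.2, 0.0, 254.8, 44.3] 1641 [0.36572056 0.18892428 0.02258543] [164.95237261 -25.83140576 143.82814638]
0.74 [239.2, 169.4, 276.3, 207.8] 1321 [0.52655597 0.1409504  0.02800654] [ -1.20605468  -2.14807546 143.85501009]
0.67 [343.9, 90.4, 392.5, 136.0] 1582 [0.50312994 0.2722042  0.02248377] [ 74.96295951 107.280526   143.89746391]
0.51 [2.3, 166.7, 173.7, 311.4] 6976 [ 0.45744639 -0.0391285   0.04368647] [ -13.73819044 -194.62529606  143.76858392]
```

```bash
python3 -m crank '[[-1,-1,40,0,0,0],[-1,-1,80,0,0,0],[-1,-1,115,0,0,0],[-1,-1,135,0,0,0],[-1,-1,143,0,0,0],[-1,-1,143,0,0,0],[-1,-1,143,0,0,0]]' && python3 -m crank '[[0,0,0,0,0,0],[0,0,0,0,0,0],[0,0,0,0,0,0],[0,0,0,0,0,0],[0,0,0,0,0,0],[0,0,0,0,0,0]]' 0.3 12; python3 -m crank '[[0,0,-5,0,0,0],[0,0,-20,0,0,0],[0,0,-45,0,0,0],[0,0,-80,0,0,0],[0,0,-115,0,0,0],[0,0,-145,0,0,0],[0,0,-145,0,0,0]]'
```

```text
time: 2.88
ee_pos: [0.5277, 0.1419, 0.0376]
tcp_rot: [0.672, 3.068, 0.001]
contact_force: [-0.5, 0.1, 0.2]
gripper_width: 0.0806
time: 3.38
ee_pos: [0.5273, 0.1408, 0.0369]
tcp_rot: [0.674, 3.068, -0.0]
contact_force: [-1.7, -5.4, 3.3]
gripper_width: 0.0465
time: 3.97
ee_pos: [0.5312, 0.1418, 0.1901]
tcp_rot: [0.672, 3.056, 0.008]
contact_force: [1.5, 0.7, 0.8]
gripper_width: 0.0432
```

Run:
```python
from h import *
print(rel((.549,-.208,.20)))
```

```text
[-162.99791655 -309.96427462  -10.59616482]
```

```bash
python3 -m crank '[[-10,-19,-10,0,0,3],[-28,-53,-10,0,0,9],[-46,-88,-10,0,0,15],[-64,-122,-10,0,0,21],[-82,-156,-10,0,0,27],[-100,-190,-10,0,0,33],[-118,-224,-10,0,0,39],[-134,-255,-10,0,0,44]]'
python3 - <<'E'
from h import *
print(rel((.549,-.208,.20)), Ro.from_rotvec(ctrl.observe()["tcp_rot"]).as_matrix().round(3))
E
```

```text
time: 4.63
ee_pos: [0.5415, -0.1488, 0.1913]
tcp_rot: [-1.782, -2.587, -0.0]
contact_force: [0.2, -0.2, -0.7]
gripper_width: 0.0431
[-58.00628916 -14.0697219   -8.6678826 ] [[-0.356  0.934  0.   ]
 [ 0.934  0.356  0.   ]
 [ 0.     0.    -1.   ]]
```

```bash
python3 -m crank '[[-20,-5,0,0,0,4],[-40,-9,0,0,0,8],[-54,-13,0,0,0,8],[-58,-14,0,0,0,8],[-58,-14,0,0,0,8],[-58,-14,0,0,0,8]]'
python3 - <<'E'
from h import *
p=ctrl.capture("wrist"); save(p,"w2"); X,I,r,turq,wood=scene(p)
rim=turq&(abs(X[:,2]-.11)<.005)&(np.hypot(X[:,0]-.549,X[:,1]+.208)<.06); P=X[rim][:,:2]; print("wrist rim",len(P),circ(P,.052,(.549,-.208)).round(4),P.min(0),P.max(0))
for n in("top","side"):
  p=ctrl.capture(n);X,I,r,turq,wood=scene(p); 
  rim=turq&(abs(X[:,2]-.11)<.005)&(np.hypot(X[:,0]-.549,X[:,1]+.208)<.06);P=X[rim][:,:2]; print(n,len(P),circ(P,.052,(.549,-.208)).round(4))
  for d in ctrl.outline_of(p,"sweet"):
    Q=cloud(p)[d["region"]];Q=Q[Q[:,2]>.1]
    if len(Q)>20: print(n,"sweet",d["conf"],circ(Q,.022))
print(ctrl.observe()["ee_pos"])
E
```

```text
time: 5.13
ee_pos: [0.5496, -0.2051, 0.1913]
tcp_rot: [-1.949, -2.463, -0.0]
contact_force: [-0.5, -0.4, -0.2]
gripper_width: 0.0434
wrist rim 1335 [ 0.5489 -0.2089] [ 0.49538725 -0.24143236] [ 0.6018668  -0.15486956]
top 106 [ 0.5493 -0.2087]
side 295 [ 0.5483 -0.2072]
side sweet 0.93 [ 0.54977428 -0.20315257  0.17932678]
side sweet 0.63 [ 0.55173508 -0.17647114  0.10470825]
[ 0.54985067 -0.20488591  0.19164249]
```

View pics/w2.png

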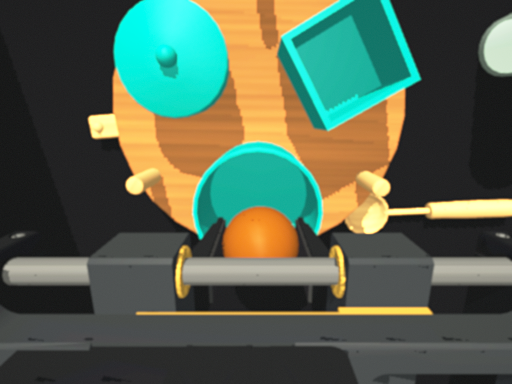

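The wrist view shows the sweet held at (260,240) over the lugged jar (258,200), with both fingers inside its mouth. I correct 3–4 mm and lower.

```bash
python3 -m crank '[[-4,0,25,0,0,0],[-4,0,55,0,0,0],[-4,0,80,0,0,0],[-4,0,98,0,0,0],[-4,0,106,0,0,0],[-4,0,110,0,0,0],[-4,0,111,0,0,0],[-4,0,111,0,0,0]]'
```

```text
time: 6.05
ee_pos: [0.5515, -0.2099, 0.0817]
tcp_rot: [1.95, 2.461, 0.001]
contact_force: [-0.0, -0.3, -0.4]
gripper_width: 0.0433
```

```bash
python3 -m crank '[[-1,-2,2,0,0,0],[-1,-2,3,0,0,0],[-1,-2,3,0,0,0]]'; python3 -m crank '[[0,0,0,0,0,0],[0,0,0,0,0,0],[0,0,0,0,0,0],[0,0,0,0,0,0],[0,0,0,0,0,0]]' 0.62; python3 -m crank '[[0,0,-10,0,0,0],[0,0,-30,0,0,0],[0,0,-60,0,0,0],[0,0,-100,0,0,0],[0,0,-120,0,0,0],[0,0,-120,0,0,0]]'
python3 - <<'E'
from h import *
p=ctrl.capture("wrist"); save(p,"w3")
for n in("wrist","top"):
  p=ctrl.capture(n) if n=="top" else p
  X,I,r,turq,wood=scene(p)
  m=(I[:,0]>1.6*I[:,2])&(np.hypot(X[:,0]-.549,X[:,1]+.2085)<.042)&(X[:,2]>.05)&(X[:,2]<.1)
  print(n,m.sum(),circ(X[m],.022))
  for nm,g in(("b",(.44,-.213)),):
    k=wood&(X[:,2]>.086)&(X[:,2]<.096)&(np.hypot(X[:,0]-g[0],X[:,1]-g[1])<.025); print("peg",nm,k.sum(),X[k].mean(0), (X[k].min(0)+X[k].max(0))/2)
s=ctrl.observe();print(s["ee_pos"],s["q"],Ro.from_rotvec(s["tcp_rot"]).as_matrix().round(3),rel((.4395,-.213,.20)))
E
```

```text
time: 6.3
ee_pos: [0.5493, -0.2115, 0.0784]
tcp_rot: [1.951, 2.461, 0.0]
contact_force: [0.3, 0.3, -0.5]
gripper_width: 0.0433
time: 6.72
ee_pos: [0.549, -0.2112, 0.0777]
tcp_rot: [1.951, 2.462, 0.0]
contact_force: [-0.6, 0.4, 0.5]
gripper_width: 0.0589
time: 7.22
ee_pos: [0.5522, -0.2127, 0.2057]
tcp_rot: [1.944, 2.453, 0.004]
contact_force: [1.2, -0.4, 1.4]
gripper_width: 0.0592
wrist 1383 [ 0.54974451 -0.21003362  0.06840195]
peg b 239 [ 0.44040869 -0.21473989  0.08997512] [ 0.43998916 -0.21553398  0.08907969]
top 77 [ 0.55069091 -0.21086037  0.06826624]<stdin>:9: RuntimeWarning: Mean of empty slice.
  ret = um.true_divide(
Traceback (most recent call last):
ValueError: zero-size array to reduction operation minimum which has no identity
```

View pics/w3.png

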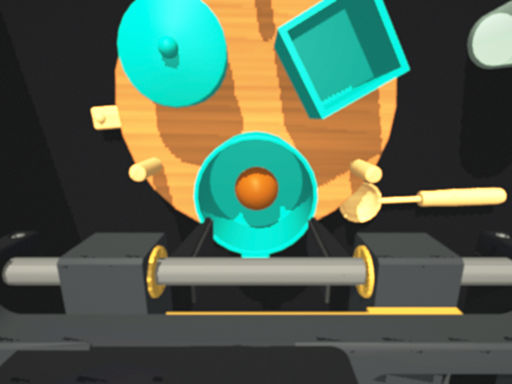

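The sweet rests in the jar at (257,188), let go, about 2 mm off its centre. Peg_b is at (145,170), near (0.440, -0.2145). I turn the tool and move over to it, with the jaws along world y.

```bash
python3 -m crank '[[3,-14,0,0,0,7],[6,-28,0,0,0,14],[9,-42,0,0,0,21],[12,-56,0,0,0,28],[15,-70,0,0,0,35],[18,-84,0,0,0,42],[21,-98,0,0,0,49],[23,-109,0,0,0,56]]' 0.5
python3 - <<'E'
from h import *
s=ctrl.observe();R=Ro.from_rotvec(s["tcp_rot"]).as_matrix();print(s["q"].round(2),np.degrees(np.arctan2(R[1,1],R[0,1])),rel((.440,-.2145,.20)))
E
```

```text
time: 7.98
ee_pos: [0.4356, -0.2129, 0.1952]
tcp_rot: [-2.879, -1.248, 0.004]
contact_force: [-0.3, 0.5, 0.2]
gripper_width: 0.0476
[-0.57 -0.22  2.05 -0.    1.31  0.19] -43.14657727741777 [ 1.84314308  4.30543016 -4.80480971]
```

```bash
python3 -m crank '[[2,2,0,0,0,7],[2,2,0,0,0,14],[2,2,0,0,0,21],[2,2,0,0,0,28],[2,2,0,0,0,35],[2,2,0,0,0,42],[2,2,0,0,0,47],[2,2,0,0,0,47]]'
python3 - <<'E'
from h import *
p=ctrl.capture("wrist"); save(p,"w4"); X,I,r,turq,wood=scene(p)
for P0 in((.440,-.2145),):
    k=wood&(X[:,2]>.086)&(X[:,2]<.096)&(np.hypot(X[:,0]-P0[0],X[:,1]-P0[1])<.025); print(k.sum(),X[k].mean(0))
s=ctrl.observe();R=Ro.from_rotvec(s["tcp_rot"]).as_matrix();print(s["ee_pos"],s["q"].round(2),np.degrees(np.arctan2(R[1,1],R[0,1])),R.round(3),rel((.440,-.2145,.084)))
E
```

```text
time: 8.65
ee_pos: [0.4394, -0.2129, 0.1955]
tcp_rot: [-3.14, -0.003, 0.005]
contact_force: [0.7, -0.2, -0.4]
gripper_width: 0.0475
229 [ 0.43964675 -0.21577785  0.09006293]
[ 0.43952818 -0.21300568  0.19572724] [-0.56 -0.21  2.05 -0.    1.31  1.  ] -89.6898958880084 [[ 1.     0.005 -0.003]
 [ 0.005 -1.     0.002]
 [-0.003 -0.002 -1.   ]] [  0.78686393   1.70152387 111.72250492]
```

View pics/w4.png

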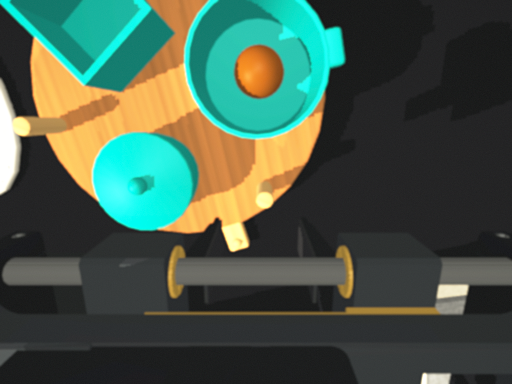

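The wrist view shows peg_b at (264,198), between the fingers, with the sweet in the lugged jar at (259,70). I descend and grip.

```bash
python3 -m crank '[[0,2,35,0,0,0],[0,2,70,0,0,0],[0,2,98,0,0,0],[0,2,110,0,0,0],[0,2,112,0,0,0],[0,2,112,0,0,0]]'; python3 -m crank '[[0,0,0,0,0,0],[0,0,0,0,0,0],[0,0,0,0,0,0],[0,0,0,0,0,0],[0,0,0,0,0,0],[0,0,0,0,0,0]]' 0.0 15
```

```text
time: 9.2
ee_pos: [0.4401, -0.2153, 0.085]
tcp_rot: [-3.141, -0.007, 0.002]
contact_force: [0.6, -0.2, 0.8]
gripper_width: 0.0475
time: 9.7
ee_pos: [0.4406, -0.2161, 0.0863]
tcp_rot: [3.14, 0.006, 0.001]
contact_force: [-1.2, -1.5, 3.1]
gripper_width: 0.0161
```

Run:
```python
import numpy as np
a=np.radians(222.8-np.arange(25)*85/24); x=125*np.cos(a); y=-125*np.sin(a)
for k in range(3):
    print([[round(x[k*8+i]-x[k*8],1),round(y[k*8+i]-y[k*8],1)] for i in range(1,9)])
```

```text
[[np.float64(-5.1), np.float64(-5.8)], [np.float64(-9.8), np.float64(-12.0)], [np.float64(-14.1), np.float64(-18.4)], [np.float64(-18.0), np.float64(-25.0)], [np.float64(-21.5), np.float64(-31.9)], [np.float64(-24.5), np.float64(-39.0)], [np.float64(-27.2), np.float64(-46.3)], [np.float64(-29.3), np.float64(-53.7)]]
[[np.float64(-1.7), np.float64(-7.5)], [np.float64(-2.9), np.float64(-15.2)], [np.float64(-3.7), np.float64(-22.9)], [np.float64(-4.0), np.float64(-30.6)], [np.float64(-3.8), np.float64(-38.3)], [np.float64(-3.1), np.float64(-46.0)], [np.float64(-1.9), np.float64(-53.6)], [np.float64(-0.3), np.float64(-61.2)]]
[[np.float64(2.1), np.float64(-7.4)], [np.float64(4.6), np.float64(-14.7)], [np.float64(7.6), np.float64(-21.9)], [np.float64(11.0), np.float64(-28.8)], [np.float64(14.9), np.float64(-35.5)], [np.float64(19.1), np.float64(-41.9)], [np.float64(23.7), np.float64(-48.1)], [np.float64(28.8), np.float64(-54.0)]]
```

```bash
python3 -m crank '[[-5,-6,0,0,0,0],[-10,-12,0,0,0,0],[-14,-18,0,0,0,0],[-18,-25,0,0,0,0],[-21.5,-32,0,0,0,0],[-24.5,-39,0,0,0,0],[-27,-46,0,0,0,0],[-29,-54,0,0,0,0]]'
```

```text
time: 10.37
ee_pos: [0.4108, -0.1614, 0.0861]
tcp_rot: [3.141, 0.005, -0.0]
contact_force: [-2.3, -2.7, 3.6]
gripper_width: 0.0157
```

```bash
python3 -m crank '[[-1.5,-7.5,0,0,0,0],[-3,-15,0,0,0,0],[-4,-23,0,0,0,0],[-4,-31,0,0,0,0],[-4,-38,0,0,0,0],[-3,-46,0,0,0,0],[-2,-54,0,0,0,0],[0,-61,0,0,0,0]]'; python3 -m crank '[[2,-7,0,0,0,0],[4.5,-15,0,0,0,0],[7.5,-22,0,0,0,0],[11,-29,0,0,0,0],[15,-35.5,0,0,0,0],[19,-42,0,0,0,0],[24,-48,0,0,0,0],[29,-54,0,0,0,0]]'; python3 -m crank '[[0,0,0,0,0,0],[0,0,0,0,0,0]]'
python3 - <<'E'
from h import *
def ang(v): return np.degrees(np.arctan2(v[1],v[0]))%360
for n in("top","side"):
  p=ctrl.capture(n);save(p,n+"2");X,I,r,turq,wood=scene(p)
  top=wood&(abs(X[:,2]-.041)<.006)&(r<.17)
  h=cv2.convexHull((X[top][:,:2]*1e4).astype(np.float32))[:,0]/1e4
  c=circ(h,.1445,(.53,-.13)); g=np.array([.455,-.153])
  rim=turq&(abs(X[:,2]-.11)<.005)&(np.hypot(*(X[:,:2]-g).T)<.065);P=X[rim][:,:2];j=circ(P,.052,g)
  t=wood&(X[:,2]<.022)&(X[:,2]>.006)&(r<.2)&(r>.14)&(X[:,0]<.45)
  m=(I[:,0]>1.6*I[:,2])&(np.hypot(*(X[:,:2]-j).T)<.042)&(X[:,2]>.05)&(X[:,2]<.1)
  pg=[]
  for k,b in (("a",-103),("c",17)):
    q=np.array([.5315,-.13])+.125*np.array([np.cos(np.radians(b)),np.sin(np.radians(b))])
    w=wood&(X[:,2]>.055)&(X[:,2]<.096)&(np.hypot(*(X[:,:2]-q).T)<.03)
    if w.sum()>3: pg.append((k,X[w].mean(0).round(4),ang(X[w].mean(0)[:2]-[.5315,-.13])))
  print(n,"axis",c,"jar",j,len(P),ang(j-[.5315,-.13]),"tongue",t.sum(),X[t].mean(0)[:2] if t.any() else 0,"sweet",m.sum(),X[m].mean(0) if m.any() else 0,pg)
a=np.vstack([cv2.imread("pics/side2.png")[60:240,100:400],cv2.imread("pics/top2.png")[150:330,200:500]]);cv2.imwrite("pics/fin.png",cv2.resize(a,None,fx=1.6,fy=1.6))
s=ctrl.observe();print(s["ee_pos"],s["time"])
E
```

```text
time: 11.03
ee_pos: [0.4113, -0.0997, 0.0856]
tcp_rot: [-3.141, -0.006, -0.0]
contact_force: [-0.6, -2.0, 3.3]
gripper_width: 0.0155
time: 11.7
ee_pos: [0.44, -0.0459, 0.0852]
tcp_rot: [-3.142, -0.006, 0.001]
contact_force: [0.8, -2.6, 1.6]
gripper_width: 0.0158
time: 11.87
ee_pos: [0.4399, -0.0459, 0.0853]
tcp_rot: [-3.141, -0.007, 0.001]
contact_force: [-0.6, -0.3, 1.2]
gripper_width: 0.0158
top axis [ 0.53230596 -0.13067554] jar [ 0.4538437  -0.15322805] 244 196.65263233507036 tongue 188 [ 0.3742731  -0.17944234] sweet 101 [ 0.4502836  -0.16335947  0.08416432] [('a', array([ 0.502 , -0.2495,  0.0815]), np.float64(256.12795689658026)), ('c', array([ 0.6496, -0.0943,  0.0819]), np.float64(16.79763215312963))]
side axis [ 0.53037953 -0.12910789] jar [ 0.45352173 -0.15227215] 115 195.94040128195715 tongue 74 [ 0.36302361 -0.17819972] sweet 8 [ 0.47002427 -0.1507799   0.07860299] [('a', array([ 0.5024, -0.2474,  0.0747]), np.float64(256.07393485887576)), ('c', array([ 0.6496, -0.09  ,  0.0754]), np.float64(18.70169921792622))]
[ 0.43961538 -0.04620547  0.08524797] 11.9667
```

View pics/fin.png

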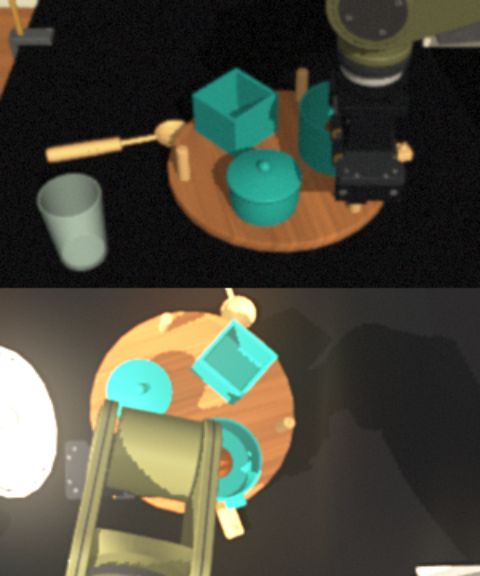

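The jar faces the tongue in the top crop, at (235,470) over (230,525), with the sweet visible in it at (224,462). The estimates of the jar angle are 196–198.7°, against 197.1° for the tongue. I let it settle and hand in.

```bash
python3 -m crank '[[0,0,0,0,0,0],[0,0,0,0,0,0],[0,0,0,0,0,0],[0,0,0,0,0,0],[0,0,0,0,0,0],[0,0,0,0,0,0]]'; python3 -c "
from plant import ctrl; print(ctrl.job_done())"
```

```text
time: 12.47
ee_pos: [0.4394, -0.0465, 0.0853]
tcp_rot: [-3.141, -0.005, 0.002]
contact_force: [-0.7, 1.7, -2.2]
gripper_width: 0.0158
the job is handed in; nothing more can be done
None
```

I picked the caramel-brown sweet off the tray and lowered it into the lugged jar, letting go about 3 mm above the floor. I then gripped peg_b and turned the carousel about 85° clockwise, until the jar stood over the tongue. I handed the job in at 12.5 s with the peg still gripped. The hand-in gives no verdict.

**Last checks:**
- **Jar angle:** the estimates ran from 196° to 198.7°, against about 197.1° for the tongue. They differ by up to 1.6°, partly because the arm hid some of the jar; the tolerance is 7.5°.
- **Peg grip:** the finger opening was 15.8 mm on the 16 mm peg, at the 15 N I set. The grip force itself was not measured.
- **Sweet:** it was seen resting about 2 mm off the jar's centre after release. It still showed in the jar after the turn, though partly hidden, so I could not fit its position again.
- **Tumbler and spoons:** the tumbler and the right spoon looked undisturbed in the final pictures, but I did not measure either again. The left spoon was outside those crops; the arm did not go near it.

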